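# Edge a carved panel out of its carving bed and lay it on the finishing rest

### The arm

A 7-joint arm with a two-finger parallel gripper is mounted at the origin on the work surface. World frame = base frame: x ahead of the robot, y to its left, z up, the work surface at z = 0. Lengths are in m, angles in rad, forces in N, time in s.
With the tool pointing down it reaches from about 0.4 to 0.75 m from the base axis. Payload 19.5 kg.
Tool frame: the origin (TCP) lies midway between the tips of the shut fingers; the grasp point (between the pads) lies 19 mm behind it; z points along the fingers, y is the line along which they close (so a half turn about z gives the same grasp; the last joint's range is limited). The gripper opens to 85 mm and grips with 20 to 120 N. Pads are 22 mm wide; open, the fingers measure 114 mm over their backs; the gripper's body (76 mm by 85 mm) begins 54 mm behind the grasp point. The pads swing forward as they close: fully open they stand 13 mm farther back than shut.
Start: joints at [-1.256, 0.707, -0.028, 1.485, 0.022, 0.951, -0.075], TCP at [0.201, 0.539, 0.231] pointing down, gripper open.
Joint ranges: [-2.71, 2.71], [-0.32, 2.16], [-1.57, 1.52], [0, 2.45], [-1.46, 4.6], [0, 2.02], [-2.83, 2.83]. Speed limits (rad/s): [1.89, 1.89, 2.57, 2.57, 3.01, 3.01, 3.01].

### API

Orientations are given as a unit quaternion [x, y, z, w].
In Python, from workcell import ctrl gives the robot as it stands.
- The arm moves only by the tool apply_moves, never from a script. Its arguments are lists of equal length, an entry for each row: "travel": the shift along the world's x, y, z as a fraction of full scale, a list of three; "yaw": the turn about the world's z as a fraction of full scale; "hand": the gripper's target within -1 to 1 (shut at 1, half-way at 0, fully open at -1). A call has 1 to 20 rows; each row shifts and turns the commanded pose from where the row before left it; what a row does not reach is not made up. Full scale, the value 1, is 40 mm for a shift and 6 degrees for a turn. A row lasts 1/12 s, in which the tool goes at most 41.7 mm and 7.16 degrees, less where a joint would pass 70% of its speed; a pose out of reach is approached as far as the arm can. A call with a number of a shift or a turn outside -1 to 1 is refused whole. A call with a gripper value outside its range is refused whole. The fingers move at their own pace and stop on an object; "newtons" is the grip in N (left out, the last holds). Time passes only in rows, so rows that do not move let the fingers close. It gives the time, the measured TCP pose, the force, the opening and the grip force at its end, in the units of the state.
- ctrl.observe(): the state, without advancing time (a new reading comes with each control period).
- ctrl.read_camera(name): name is "scene" or "top" or "wrist"; returns a dict with "image" (400x640x3 uint8, red, green, blue), "range_z" (400x640 float32, m along the optical axis (not along the pixel's ray), 0 where there is no reading), "camera_matrix" (3x3 intrinsics, pixels), "world_from_camera" (4x4, takes a point from camera to world coordinates); the wrist camera has in their place "tool_from_camera" (4x4, takes a point from camera to tool coordinates, whose origin is the TCP and whose axes are the flange's). Camera axes: x right, y down, z forward; pixel columns grow to the right and rows downward; lengths in m; the calibration is good to about 2 mm. A picture is of the moment at which its call begins: read the wrist's pose just before it.
- ctrl.finish_job(): hands the job in; it is judged then, once.
The state is a dict: "clock": time; "joints": joint angles; "qvel": joint speeds; "tau": joint torques, N m; "ee_pos": TCP position; "ee_rot": TCP orientation; "ft_force": force on the tool from outside, world axes, zero at the start; "ft_torque": the same for the moment, N m; "gripper_width": finger opening in m; "finger_force": force on a finger pad.
Only numpy, scipy, OpenCV 4.12 (cv2) and the standard library are available. Lean on these libraries where they do the work, as an engineer would, in place of code of your own. Each camera call takes 0.05 s, during which the arm holds its last target. There are 200 camera calls.

### The job

Feel for the plain margin of the dark carved panel with a fingertip, coming down very slowly, and with a light press edge the panel out over the open end of its carving bed until about 40 mm of it overhangs. Pinch the overhanging end by its two long sides, lift it out and lay it flat, centred and lengthwise, on the two green battens of the finishing rest, carving up. Never press or knock the panel hard, touch the rosette, or let the panel tip, fall or drop, and leave everything else on the bench alone.

Things in the scene. Friction and masses are not known exactly. Their poses are not given: they have to be found in the camera images.
- panel: dark wood slab 135 (x) x 58 (y) mm, 65 to 125 g, hand-hewn: 10 to 20 mm thick, not given; find its top by touch. Origin: centre of its underside. Rosette at the middle, flat plain margins 48 mm long at both ends. Lies in the bed along its x, 1 to 10 mm from the back stop. A fingertip pressing with 4 to 8 N drags it; over 25 N, even as a knock, cracks it: touch down below 10 mm/s
- rosette: delicate pale rosette fixed at the middle of the panel, 38 mm across, rim 21 mm and middle 23 mm above the panel's underside, so 1 to 13 mm proud of the margins; must not be touched. Origin: on its axis, 9 mm above the panel's underside
- bed: fixed pale wooden carving bed, 165 (x) x 110 (y) x 70 mm. Origin: centre of its underside, on the bench. A channel 62 mm wide runs along x, floor 50 mm up; 24 mm side walls and a 16 mm back stop at the -x end stand 70 mm high, no lower than the panel's margins, so the panel cannot be gripped inside. The +x end is open, with a free drop in front
- bed_lip (a point): middle of the channel floor's edge at the open +x end of the bed (82.5 mm along x from the bed's origin, 50 mm up); x points out of the bed
- rest: fixed finishing rest: base board 120 (x) x 85 (y) x 8 mm with two green battens 30 mm either side of its middle, each 16 (x) x 46 (y) mm, tops 40 mm over the bench. Origin: centre of its underside. The panel lies on both, its long axis along the rest's x (either way round); its sides stand out 6 mm beyond the battens' ends, so fingers pass beside them
- rest_top (a point): middle of the rest, midway between the battens, level with their tops
- jar: amber glass jar with brass lid, 48 mm across, 60 mm high, standing between the bed and the rest; bystander, leave alone. Origin at its underside
- mallet: round carver's mallet, head 125 x 72 mm, black handle; bystander, leave alone. Origin at its underside
- chisel_a: chisel, 220 mm, reddish handle; bystander, leave alone. Origin at its underside
- chisel_b: chisel, 215 mm, dark handle; bystander, leave alone. Origin at its underside
- chisel_c: chisel, 215 mm, pale handle; bystander, leave alone. Origin at its underside
- stone: whetstone, 150 x 50 x 22 mm, terracotta over grey; bystander, leave alone. Origin at its underside
- offcut: dark wood block, 70 x 45 x 22 mm; bystander, leave alone. Origin at its underside
Things that resemble listed ones, but are neither listed nor needed, are in the scene too. What is shaped like the rest but blue or pink is not meant.

How it is judged:
On the way, in this order (a step that is already met when the one before it is completed fails the run):
1. the panel, still lying flat in the bed, overhangs the open end by 28 to 58 mm (x of panel in the frame of bed between 0.043 and 0.073 m and z of panel in the frame of bed between 0.047 and 0.053 m and angle between panel's own z axis and vertical below 0.06 rad), for 0.2 s.
2. the panel is held in the fingers, lifted clear of the bed (z of panel in the frame of bed above 0.07 m and contact force between the fingers and panel above 2 N and contact force between panel and bed below 0.1 N), for 0.2 s.
At the end, for the whole second after the job is handed in: The panel lies flat on both battens, carving up, its centre within 15 mm along and 12 mm across of the rest's middle, its length within 0.15 rad of the rest's x axis, released and at rest (x of panel in the frame of rest_top between -0.015 and 0.015 m and y of panel in the frame of rest_top between -0.012 and 0.012 m and z of panel in the frame of rest_top between -0.003 and 0.003 m and angle between panel's own z axis and vertical below 0.06 rad and angle between the x axis of panel and the x axis of rest, either way round below 0.15 rad and linear speed of panel below 0.02 m/s); the robot touches nothing.
It fails at once if the panel is pressed on the bed or the rest with more than 25 N (contact force between panel and bed above 25 N or contact force between panel and rest above 25 N).
It fails at once if the rosette is touched with more than 0.5 N (contact force between rosette and anything else above 0.5 N).
It fails at once if the panel tips by more than 0.35 rad or falls onto the bench (angle between panel's own z axis and vertical above 0.35 rad or height (world z) of panel below 0.028 m).
It fails at once if the panel is dropped (moves faster than 0.35 m/s with no finger on it) (linear speed of panel above 0.35 m/s and contact force between the fingers and panel below 0.1 N).
It fails at once if a bystander is moved by more than 20 mm (distance of any of jar, mallet, chisel_a, chisel_b, chisel_c, stone, offcut from where it was at the start of the episode above 0.02 m).
It also fails if it takes over 61 s, if anything falls off the work surface, if the arm or the gripper's body presses on something with over 40 N, if the wrist force passes 120 N, or if a joint passes its speed limit or range.

## Working session

There is one attempt and no reset: what is moved stays moved. The work goes in short steps, Python scripts to look and compute and a tool call to move; the robot and the scene stay as the last step left them, time stands still between calls to the robot, and variables do not carry over. Pictures are saved under pics/ and viewed, at most 13 in all, crops included, and the job is handed in when it is done.

Besides the shell and the picture viewer there is one more tool, called after "Emit:" as name(argument=value, ...) on one line, values as JSON. apply_moves: Moves the arm, as the interface text tells. Shift numbers are shares of 40 mm and turn numbers shares of 6 degrees, none past 1 either way. Its arguments: {"type":"object","properties":{"travel":{"type":"array","items":{"type":"array","items":{"type":"number"}}},"yaw":{"type":"array","items":{"type":"number"}},"hand":{"type":"array","items":{"type":"number"}},"newtons":{"type":"number"}},"required":["travel","yaw","hand"]}

```bash
mkdir -p pics; ls
python3 - <<'E'
from workcell import ctrl
import cv2,numpy as np
s=ctrl.observe(); print(s)
for n in("scene","top"):
    c=ctrl.read_camera(n); cv2.imwrite(f"pics/{n}0.png",c["image"][...,::-1]); np.savez(f"{n}0.npz",**c); print(n,c["camera_matrix"],c["world_from_camera"])
E
```

```text
pics
{'clock': 0.0, 'joints': array([-1.25572172,  0.70707658, -0.02761776,  1.48500753,  0.02200775,
        0.95090484, -0.07551656]), 'qvel': array([ 2.40664609e-04,  5.39541632e-04, -2.82825450e-04, -3.25631403e-05,
       -5.35340564e-04, -1.13852003e-03,  1.17797376e-03]), 'tau': array([-7.05961702e-04, -8.83211017e+01,  1.23463064e+00, -2.36148226e+01,
        1.68314920e-02,  6.84575745e-03,  4.09247036e-05]), 'ee_pos': array([0.2007297 , 0.53853784, 0.23084062]), 'ee_rot': array([ 1.77448190e-01,  9.84129992e-01, -5.41397460e-04, -7.65109389e-05]), 'ft_force': array([-0.79291108,  0.16247527, -0.0020903 ]), 'ft_torque': array([ 0.02295005, -0.02737947, -0.02818237]), 'finger_force': 0.0, 'gripper_width': 0.08561581501107599}
scene [[409.15705066   0.         318.17915568]
 [  0.         409.15705066 208.42968951]
 [  0.           0.           1.        ]] [[-0.43357142  0.77044146 -0.46737113  1.06013825]
 [ 0.90111582  0.37211572 -0.22253126  0.24955948]
 [ 0.00246884 -0.51763871 -0.85559574  1.00944604]
 [ 0.          0.          0.          1.        ]]
top [[471.77521251   0.         316.63840303]
 [  0.         471.77521251 204.63515095]
 [  0.           0.           1.        ]] [[ 0.00133854 -0.99834382  0.05751367  0.47301596]
 [-0.99998502 -0.00164157 -0.00522197  0.01099576]
 [ 0.00530773 -0.05750582 -0.99833106  1.18155597]
 [ 0.          0.          0.          1.        ]]
```

View pics/top0.png

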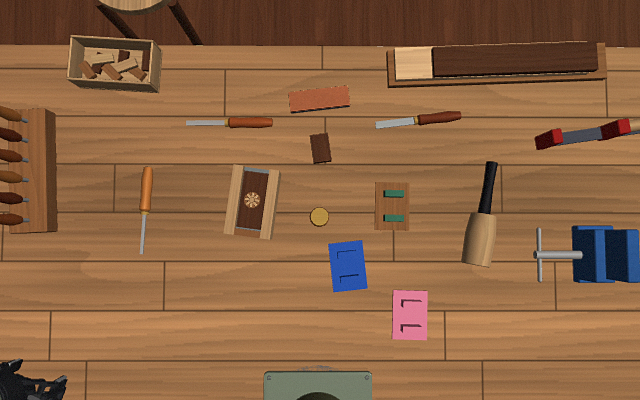

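View pics/scene0.png

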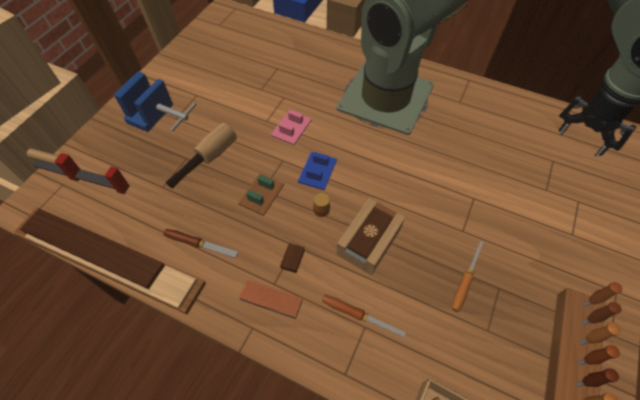

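The top view shows the bed with the dark panel and rosette at pixel (252,201) and the jar at (319,216). Three things are shaped like the rest: green battens at (392,206), blue at (348,266) and pink at (410,315). Only the green one fits the description. I'll confirm it and the bed's open end in one enlarged crop.

```bash
cat > h.py <<'E'
import numpy as np,cv2
def ray(c,u,v,z):
    K=c["camera_matrix"];T=c["world_from_camera"]
    d=T[:3,:3]@np.linalg.solve(K,[u,v,1.]);o=T[:3,3]
    return o+d*(z-o[2])/d[2]
def cloud(c,T=None):
    K=c["camera_matrix"];T=c["world_from_camera"] if T is None else T
    Z=c["range_z"].astype(float);v,u=np.mgrid[:Z.shape[0],:Z.shape[1]]
    P=np.stack([(u-K[0,2])/K[0,0]*Z,(v-K[1,2])/K[1,1]*Z,Z],-1)@T[:3,:3].T+T[:3,3]
    P[Z<=0]=np.nan
    return P
E
python3 - <<'E'
from h import *
t=dict(np.load("top0.npz"));s=dict(np.load("scene0.npz"))
a=cv2.resize(t["image"][155:250,215:290],None,fx=5,fy=5,interpolation=cv2.INTER_CUBIC)
a2=cv2.resize(t["image"][175:237,370:415],None,fx=5,fy=5,interpolation=cv2.INTER_CUBIC)
b=cv2.resize(s["image"][190:280,330:410],None,fx=5,fy=5,interpolation=cv2.INTER_CUBIC)
im=np.zeros((800,800,3),np.uint8);im[:475,:375]=a;im[:450,376:776]=b;
im=im[:480].copy();im=cv2.copyMakeBorder(im,0,120,0,0,0);a2=cv2.resize(a2,(87,119));im[480:599,:87]=a2
cv2.imwrite("pics/crop.png",im[...,::-1])
P=cloud(t)
print("z along bed column:")
for v in range(162,244,3): print(v,[f"{u}:{P[v,u,2]*1e3:.0f}" for u in(232,240,246,252,258,264,272)])
hsv=cv2.cvtColor(t["image"],cv2.COLOR_RGB2HSV)
g=cv2.inRange(hsv,(40,60,30),(95,255,255));g[:170]=0;g[240:]=0;g[:,:370]=0;g[:,415:]=0
n,l,st,ce=cv2.connectedComponentsWithStats(g)
for i in range(1,n):
  if st[i,4]>20:
    v,u=np.where(l==i);r=cv2.minAreaRect(np.c_[u,v].astype(np.float32));print("green",ce[i],st[i],r,ray(t,*ce[i],.04))
z=P[...,2]
def rect(m,lab,h):
    v,u=np.where(m);pts=np.array([ray(t,a,b,h)[:2] for a,b in zip(u,v)],np.float32)
    r=cv2.minAreaRect(pts);print(lab,len(u),r)
box=np.zeros(z.shape,bool);box[155:250,215:290]=1
rect(box&(z>.06)&(z<.085),"bed+",.07)
box[:]=0;box[180:232,370:415]=1
j=(z>.03)&(z<.05)&box;rect(j,"battens",.04)
box[:]=0;box[200:235,300:340]=1
v,u=np.where(box&(z>.05));print("jar",np.nanmean(P[v,u],0),len(u))
dk=(t["image"].sum(2)<230);box[:]=0;box[160:245,225:285]=1
rect(dk&box,"panel?",.065)
# rosette
m=cv2.inRange(hsv,(10,20,150),(30,160,255))[190:212,242:263]
print("ros",ray(t,252,200.5,.072))
E
```

```text
z along bed column:
162 ['232:-2', '240:1', '246:-2', '252:-0', '258:-2', '264:-0', '272:-2']
165 ['232:1', '240:74', '246:2', '252:4', '258:-2', '264:-2', '272:1']
168 ['232:-0', '240:69', '246:52', '252:48', '258:2', '264:1', '272:1']
171 ['232:72', '240:69', '246:61', '252:52', '258:51', '264:52', '272:71']
174 ['232:69', '240:69', '246:62', '252:61', '258:60', '264:nan', '272:69']
177 ['232:69', '240:72', '246:63', '252:62', '258:64', '264:66', '272:70']
180 ['232:69', '240:69', '246:64', '252:65', '258:63', '264:63', '272:65']
183 ['232:72', '240:75', '246:65', '252:67', '258:64', '264:65', '272:69']
186 ['232:71', '240:73', '246:64', '252:69', '258:64', '264:65', '272:72']
189 ['232:70', '240:64', '246:66', '252:63', '258:67', '264:64', '272:69']
192 ['232:67', '240:56', '246:62', '252:70', '258:64', '264:61', '272:73']
195 ['232:65', '240:49', '246:69', '252:69', '258:72', '264:64', '272:71']
198 ['232:68', '240:61', '246:70', '252:78', '258:69', '264:66', '272:73']
201 ['232:72', '240:63', '246:66', '252:71', '258:71', '264:61', '272:74']
204 ['232:74', '240:62', '246:70', '2
[... 1012 characters left out ...]
04477612 193.02985075] [385 190  19   8 134] ((394.0, 193.5), (7.0, 18.0), 90.0) [ 0.56732958 -0.18298402  0.04      ]
green [394.17094017 217.58974359] [385 215  19   7 117] ((394.0, 218.0), (6.0, 18.0), 90.0) [ 0.50766114 -0.18280625  0.04      ]
bed+ 3022 ((0.544729471206665, 0.15955793857574463), (0.11109326034784317, 0.16497965157032013), 82.39732360839844)
battens 255 ((0.5382717251777649, -0.18145936727523804), (0.0460650809109211, 0.07339320331811905), 89.47296905517578)
jar [ 5.10190308e-01 -4.02817056e-04  5.98001751e-02] 251
panel? 1280 ((0.5568139553070068, 0.15279319882392883), (0.1548295021057129, 0.14037048816680908), 0.30456018447875977)
ros [0.54644252 0.15744851 0.072     ]
```

View pics/crop.png

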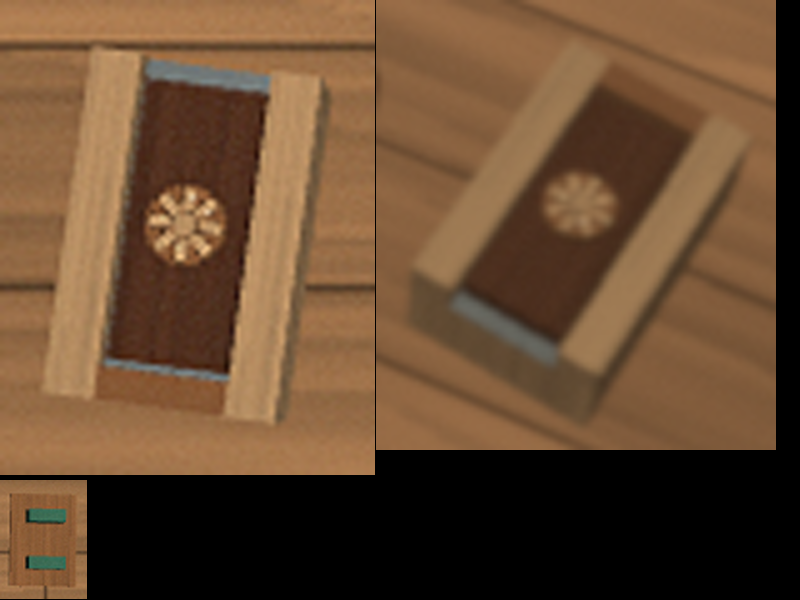

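The crop shows the bed's open end, bluish floor and no stop, at the image top (crop 208,75; top view about (257,170)), which is world +x. The stop is at the bottom, with the panel about 3 mm off it. The green battens are confirmed at (394,193) and (394,218). The bed centre is about (0.545, 0.160) with a yaw of about -7.6°. The rest centre is about (0.5375, -0.182) with a yaw of about 0. I'll move over the rear margin.

Emit:
apply_moves(travel=[[0.538, -0.666, -0.18], [0.538, -0.666, -0.18], [0.538, -0.666, -0.18], [0.538, -0.666, -0.18], [0.538, -0.666, -0.18], [0.538, -0.666, -0.18], [0.538, -0.666, -0.18], [0.538, -0.666, -0.18], [0.538, -0.666, -0.18], [0.538, -0.666, -0.18], [0.538, -0.666, -0.18], [0.538, -0.666, -0.18], [0.538, -0.666, -0.18], [0.538, -0.666, -0.18], [0, 0, 0], [0, 0, 0]], yaw=[0.152, 0.152, 0.152, 0.152, 0.152, 0.152, 0.152, 0.152, 0.152, 0.152, 0.152, 0.152, 0.152, 0.152, 0, 0], hand=[1, 1, 1, 1, 1, 1, 1, 1, 1, 1, 1, 1, 1, 1, 1, 1], newtons=40)

```text
clock: 1.43
ee_pos: [0.5026, 0.1641, 0.1298]
ee_rot: [0.069, 0.998, -0.0, -0.0]
ft_force: [0.3, 0.2, -0.4]
gripper_width: -0.0001
finger_force: 0.0
```

Run:
```python
from workcell import ctrl
from h import *
from scipy.spatial.transform import Rotation as R
s=ctrl.observe();c=ctrl.read_camera("wrist")
T=np.eye(4);T[:3,:3]=R.from_quat(s["ee_rot"]).as_matrix();T[:3,3]=s["ee_pos"]
T=T@c["tool_from_camera"];c["world_from_camera"]=T;np.savez("w1.npz",**c)
print(s["ee_pos"],np.round(T,3))
P=cloud(c);B=np.array([.5447,.1596]);a=np.radians(-7.6);ex=np.array([np.cos(a),np.sin(a)]);ey=np.array([-ex[1],ex[0]])
q=P[...,:2]-B;bx=q@ex;by=q@ey;z=P[...,2]
for lab,m in(("left wall",(by>.038)&(by<.05)),("right wall",(by<-.038)&(by>-.05)),("margin+",(abs(by)<.02)&(bx>.03)&(bx<.06)),("margin-",(abs(by)<.02)&(bx>-.06)&(bx<-.03))):
    k=m&(abs(bx)<.08)&(z>.03);print(lab,k.sum(),np.nanmedian(z[k]) if k.any() else None)
im=c["image"].copy()
def px(p):
    q=np.linalg.inv(T)@np.r_[p,1];u=c["camera_matrix"]@q[:3];return tuple(int(round(x)) for x in u[:2]/u[2])
for x,y in((-82.5,55),(-82.5,-55),(82.5,55),(82.5,-55),(82.5,31),(82.5,-31),(-66.5,31),(-66.5,-31)):
    w=B+ex*x/1e3+ey*y/1e3
    try: cv2.circle(im,px(np.r_[w,.07]),4,(255,0,0),1)
    except Exception as e: pass
cv2.imwrite("pics/w1.png",im[...,::-1])
```

```text
[0.50258322 0.16407514 0.12978604] [[ 0.136  0.946  0.295  0.428]
 [ 0.991 -0.129 -0.042  0.174]
 [-0.001  0.298 -0.955  0.273]
 [ 0.     0.     0.     1.   ]]
left wall 5670 0.19176152360347756
right wall 6224 0.1939283970467125
margin+ 44 0.06449445997603194
margin- 19605 0.18733677771031143
```

View pics/w1.png

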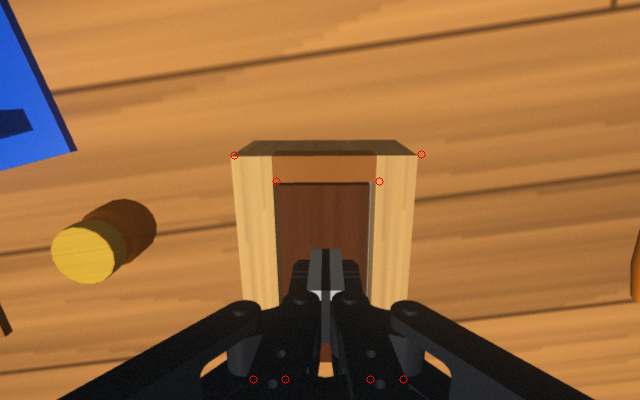

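The wrist view shows the predicted bed corners within 2–3 px, so the bed is about 1 mm further toward -y than estimated. The fingertip, at about (326,255), is over the rear margin. The stop edge is at about (326,182). I'll descend, slowly from 74 mm.

Emit:
apply_moves(travel=[[0, 0, -0.4], [0, 0, -0.4], [0, 0, -0.4], [0, 0, -0.2], [0, 0, 0], [0, 0, -0.015], [0, 0, -0.015], [0, 0, -0.015], [0, 0, -0.015], [0, 0, -0.015], [0, 0, -0.015], [0, 0, 0]], yaw=[0, 0, 0, 0, 0, 0, 0, 0, 0, 0, 0, 0], hand=[1, 1, 1, 1, 1, 1, 1, 1, 1, 1, 1, 1])

```text
clock: 2.48
ee_pos: [0.5021, 0.1658, 0.0709]
ee_rot: [0.067, 0.998, -0.0, 0.0]
ft_force: [0.5, -0.3, -0.7]
gripper_width: 0.0003
finger_force: 0.0
```

Emit:
apply_moves(travel=[[0, 0, -0.01], [0, 0, -0.01], [0, 0, -0.01], [0, 0, -0.01], [0, 0, -0.01]], yaw=[0, 0, 0, 0, 0], hand=[1, 1, 1, 1, 1])

```text
clock: 2.9
ee_pos: [0.5021, 0.1658, 0.0688]
ee_rot: [0.067, 0.998, -0.0, -0.0]
ft_force: [0.5, -0.5, 0.0]
gripper_width: -0.0001
finger_force: 0.0
```

Emit:
apply_moves(travel=[[0, 0, -0.01], [0, 0, -0.01], [0, 0, -0.01], [0, 0, -0.01]], yaw=[0, 0, 0, 0], hand=[1, 1, 1, 1])

```text
clock: 3.23
ee_pos: [0.5021, 0.1658, 0.0672]
ee_rot: [0.067, 0.998, -0.0, 0.0]
ft_force: [-0.3, -0.5, -0.8]
gripper_width: -0.0001
finger_force: 0.0
```

Emit:
apply_moves(travel=[[0, 0, -0.01], [0, 0, -0.01], [0, 0, -0.01]], yaw=[0, 0, 0], hand=[1, 1, 1])

```text
clock: 3.48
ee_pos: [0.5021, 0.1658, 0.066]
ee_rot: [0.067, 0.998, -0.0, -0.0]
ft_force: [-0.2, 0.0, 0.2]
gripper_width: -0.0003
finger_force: 0.0
```

Emit:
apply_moves(travel=[[0, 0, -0.01], [0, 0, -0.01]], yaw=[0, 0], hand=[1, 1])

```text
clock: 3.65
ee_pos: [0.5021, 0.1658, 0.0652]
ee_rot: [0.067, 0.998, -0.0, 0.0]
ft_force: [0.5, -0.3, -0.4]
gripper_width: 0.0
finger_force: 0.0
```

Emit:
apply_moves(travel=[[0, 0, -0.01], [0, 0, -0.01]], yaw=[0, 0], hand=[1, 1])

```text
clock: 3.82
ee_pos: [0.5021, 0.1658, 0.0644]
ee_rot: [0.067, 0.998, -0.0, 0.0]
ft_force: [0.7, 0.2, 0.0]
gripper_width: -0.0003
finger_force: 0.0
```

Emit:
apply_moves(travel=[[0, 0, -0.01], [0, 0, -0.01]], yaw=[0, 0], hand=[1, 1])

```text
clock: 3.98
ee_pos: [0.5021, 0.1658, 0.0637]
ee_rot: [0.067, 0.998, -0.0, 0.0]
ft_force: [-2.4, 0.5, 8.8]
gripper_width: 0.0002
finger_force: 4.5
```

Emit:
apply_moves(travel=[[0, 0, -0.01]], yaw=[0], hand=[1])

```text
clock: 4.07
ee_pos: [0.5021, 0.1658, 0.0636]
ee_rot: [0.067, 0.998, -0.0, 0.0]
ft_force: [-3.7, 0.3, 14.7]
gripper_width: 0.0001
finger_force: 7.5
```

Contact is at z ≈ 0.0637 (about 15 N/mm), so the panel is about 13.7 mm thick. I'll ease off to about 7 N and start dragging.

Emit:
apply_moves(travel=[[0, 0, 0.012], [0, 0, 0]], yaw=[0, 0], hand=[1, 1])

```text
clock: 4.23
ee_pos: [0.5021, 0.1658, 0.0639]
ee_rot: [0.067, 0.998, -0.0, 0.0]
ft_force: [-1.6, 0.1, 2.4]
gripper_width: -0.0002
finger_force: 1.6
```

Emit:
apply_moves(travel=[[0.03, -0.004, 0], [0.03, -0.004, 0], [0.05, -0.0066, 0], [0.05, -0.0066, 0]], yaw=[0, 0, 0, 0], hand=[1, 1, 1, 1])

```text
clock: 4.57
ee_pos: [0.5086, 0.165, 0.0638]
ee_rot: [0.067, 0.998, -0.0, -0.0]
ft_force: [-1.7, -0.2, 5.2]
gripper_width: -0.0002
finger_force: 2.8
```

```bash
cat >> h.py <<'E'
B=np.array([.5447,.1590]);A=np.radians(-7.6);ex=np.array([np.cos(A),np.sin(A)]);ey=np.array([-ex[1],ex[0]])
def ros(ctrl,z=.073):
    """rosette centroid by pale colour seen against the dark panel, scene camera"""
    c=ctrl.read_camera("scene");im=c["image"].astype(int)
    dark=(im.sum(2)<260).astype(np.uint8)
    pts=np.array([np.r_[B+ex*x+ey*y,.064,1] for x in np.linspace(-.06,.13,60) for y in(-.025,.025)])
    q=(np.linalg.inv(c["world_from_camera"])@pts.T)[:3];uv=(c["camera_matrix"]@q);uv=(uv[:2]/uv[2]).T
    m=np.zeros(dark.shape,np.uint8);cv2.fillConvexPoly(m,cv2.convexHull(uv.astype(np.int32)),1)
    pale=((im.sum(2)>330)&(m>0)).astype(np.uint8)
    n,l,st,ce=cv2.connectedComponentsWithStats(cv2.morphologyEx(pale,cv2.MORPH_CLOSE,np.ones((5,5),np.uint8)))
    out=[]
    for i in range(1,n):
        if st[i,4]>40:
            w=ray(c,*ce[i],z)[:2]-B;out.append((st[i].tolist(),np.round(ce[i],1).tolist(),round(w@ex*1e3,1),round(w@ey*1e3,1)))
    return c,out
E
python3 - <<'E'
from h import *
class S:
    def read_camera(s,n): return dict(np.load("scene0.npz"))
print("before",*ros(S())[1],sep="\n")
from workcell import ctrl
c,o=ros(ctrl);print("now",*o,sep="\n")
cv2.imwrite("pics/s1.png",cv2.resize(c["image"][170:300,310:430],None,fx=4,fy=4)[...,::-1])
E
```

```text
before
([365, 226, 11, 10, 74], [370.4, 230.3], np.float64(5.0), np.float64(-1.8))
now
([364, 227, 11, 11, 80], [369.1, 232.1], np.float64(11.4), np.float64(-1.8))
```

View pics/s1.png

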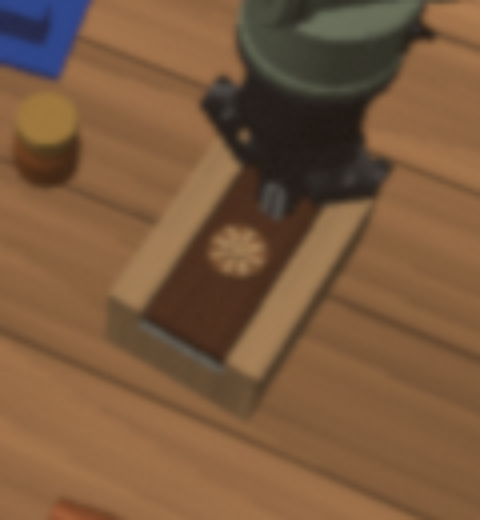

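The panel follows the fingertip: the rosette, at crop (238,250), moved 6.4 mm, the same as the finger. I'll carry on.

Emit:
apply_moves(travel=[[0.05, -0.0066, 0], [0.05, -0.0066, 0], [0.05, -0.0066, 0], [0.05, -0.0066, 0], [0.05, -0.0066, 0], [0.05, -0.0066, 0]], yaw=[0, 0, 0, 0, 0, 0], hand=[1, 1, 1, 1, 1, 1])

```text
clock: 5.12
ee_pos: [0.5207, 0.1634, 0.0638]
ee_rot: [0.067, 0.998, 0.0, 0.0]
ft_force: [-1.7, 1.0, 5.9]
gripper_width: -0.0001
finger_force: 2.9
```

Emit:
apply_moves(travel=[[0.05, -0.0066, 0], [0.05, -0.0066, 0], [0.05, -0.0066, 0], [0.05, -0.0066, 0], [0.05, -0.0066, 0], [0.05, -0.0066, 0], [0, 0, 0]], yaw=[0, 0, 0, 0, 0, 0, 0], hand=[1, 1, 1, 1, 1, 1, 1])

```text
clock: 5.7
ee_pos: [0.533, 0.1618, 0.0638]
ee_rot: [0.067, 0.998, 0.0, 0.0]
ft_force: [0.7, -1.7, 4.6]
gripper_width: -0.0
finger_force: 2.4
```

Run:
```python
from h import *
from workcell import ctrl
c,o=ros(ctrl);print("now",*o,sep="\n")
```

```text
now
([359, 234, 11, 11, 84], [364.0, 239.2], np.float64(36.5), np.float64(-2.7))
```

Emit:
apply_moves(travel=[[0.05, -0.0066, 0], [0.05, -0.0066, 0], [0.05, -0.0066, 0], [0.05, -0.0066, 0], [0.05, -0.0066, 0]], yaw=[0, 0, 0, 0, 0], hand=[1, 1, 1, 1, 1])

```text
clock: 6.17
ee_pos: [0.5426, 0.1605, 0.0638]
ee_rot: [0.067, 0.998, -0.0, -0.0]
ft_force: [-1.2, 0.8, 6.6]
gripper_width: 0.0001
finger_force: 3.1
```

Emit:
apply_moves(travel=[[0.05, -0.0066, 0], [0.05, -0.0066, 0], [0.05, -0.0066, 0], [0.05, -0.0066, 0], [0.05, -0.0066, 0], [0.0, 0.0, 0], [0, 0, 0], [0, 0, 0]], yaw=[0, 0, 0, 0, 0, 0, 0, 0], hand=[1, 1, 1, 1, 1, 1, 1, 1])

```text
clock: 6.83
ee_pos: [0.5529, 0.1591, 0.0639]
ee_rot: [0.067, 0.998, 0.0, 0.0]
ft_force: [0.8, -0.5, 5.1]
gripper_width: 0.0001
finger_force: 2.2
```

Run:
```python
from h import *
from workcell import ctrl
c,o=ros(ctrl);print("now",*o,sep="\n")
t=ctrl.read_camera("top");np.savez("t2.npz",**t);np.savez("s2.npz",**c)
a=cv2.resize(t["image"][130:250,215:290],None,fx=5,fy=5);b=cv2.resize(c["image"][180:300,320:400],None,fx=5,fy=5)
cv2.imwrite("pics/s2.png",np.hstack([a,b])[...,::-1])
```

```text
now
([355, 240, 12, 11, 89], [360.4, 245.1], np.float64(56.2), np.float64(-2.0))
```

View pics/s2.png

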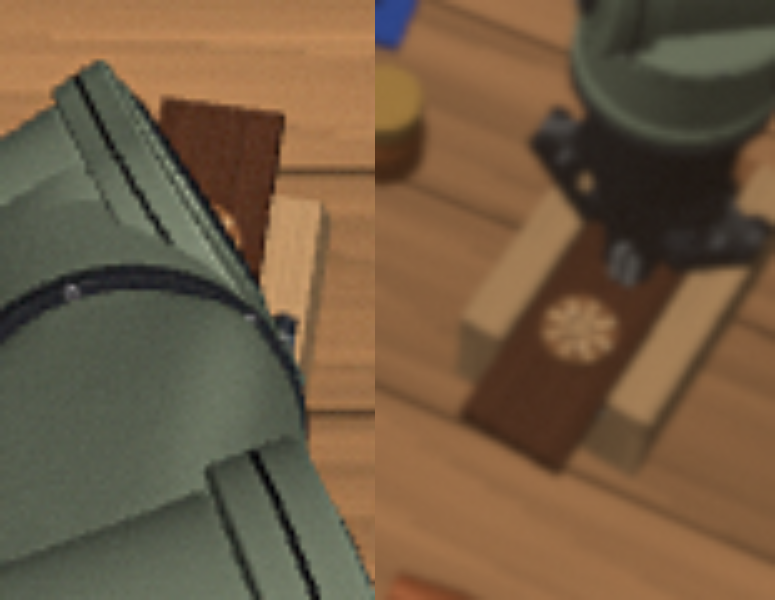

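Scene view: the panel overhangs the open end, with its corners at crop (465,415) and (555,470), and the rosette is clear of the finger. In the top view the end corners are at crop (162,97) and (285,115). I'll compute the end and its direction, then lift off.

Emit:
apply_moves(travel=[[0, 0, 0.02], [0, 0, 0.05], [0, 0, 0.4], [0, 0, 0.8], [0, 0, 0.8], [0, 0, 0.2], [0.5, -0.08, 0], [0.8, -0.13, 0], [0.8, -0.13, 0], [0.24, -0.05, 0], [0, 0, 0], [0, 0, 0]], yaw=[0, 0, 0, 0, 0, 0, 0, 0, 0, 0, 0, 0], hand=[1, 1, 1, 1, -0.65, -0.65, -0.65, -0.65, -0.65, -0.65, -0.65, -0.65])

```text
clock: 7.93
ee_pos: [0.6457, 0.1435, 0.1538]
ee_rot: [0.067, 0.998, -0.0, -0.001]
ft_force: [-0.4, 0.7, 0.1]
gripper_width: 0.0709
finger_force: 0.0
```

Run:
```python
from h import *
from workcell import ctrl
from scipy.spatial.transform import Rotation as R
t=dict(np.load("t2.npz"))
p,q=ray(t,247.4,149.4,.0637),ray(t,272,153,.0637);print("end top cam",p,q,(p+q)/2,np.hypot(*(p-q)[:2]))
c,o=ros(ctrl);print(*o,sep="\n")
def dark(c):
    P=cloud(c)
    m=((c["image"].astype(int).sum(2)<230)&(P[...,2]>.055)&(P[...,2]<.075)).astype(np.uint8)
    return m,P
s=ctrl.observe();w=ctrl.read_camera("wrist")
T=np.eye(4);T[:3,:3]=R.from_quat(s["ee_rot"]).as_matrix();T[:3,3]=s["ee_pos"];w["world_from_camera"]=T@w["tool_from_camera"]
np.savez("w2.npz",**w);cv2.imwrite("pics/w2.png",w["image"][...,::-1]);print(s["ee_pos"],s["gripper_width"],s["ee_rot"])
np.savez("s3.npz",**c)
```

```text
end top cam [0.6692453  0.17064584 0.0637    ] [0.6607119  0.11187951 0.0637    ] [0.6649786  0.14126268 0.0637    ] 0.05938266450755376
([355, 240, 11, 11, 58], [359.7, 245.4], np.float64(57.7), np.float64(-3.1))
[0.64537469 0.14380662 0.15418197] 0.070268246001786 [ 6.67750730e-02  9.97767902e-01 -4.63896647e-05 -5.48597336e-04]
```

View pics/w2.png

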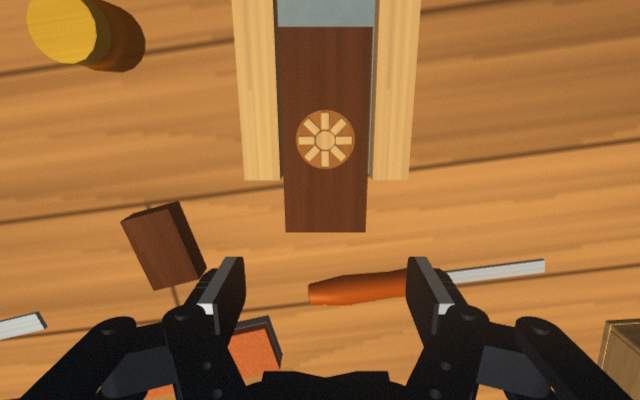

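The wrist view shows the panel end at row 232 (columns 285–366), the bed wall ends at row 180 and the rosette at (325,138). The pads are centred at about column 325 and parallel to the sides.

Run:
```python
from h import *
w=dict(np.load("w2.npz"))
for n,u,v,z in(("endL",285,232,.0637),("endR",366,232,.0637),("lipL",262,180,.07),("lipR",390,180,.07),("ros",325.5,138,.073),("rearL",276.5,27,.0637),("rearR",374,27,.0637)):
    p=ray(w,u,v,z)[:2];print(n,p.round(4),((p-B)@ex*1e3).round(1),((p-B)@ey*1e3).round(1))
T=[.6457,.1435];print("tcp",(np.array(T)-B)@ex,(np.array(T)-B)@ey)
```

```text
endL [0.663  0.1116] 123.6 -31.3
endR [0.6708 0.1699] 123.5 27.5
lipL [0.6212 0.1037] 83.1 -44.7
lipR [0.6326 0.1892] 83.1 41.6
ros [0.5986 0.1499] 54.6 -1.9
rearL [0.5291 0.1289] -11.4 -31.9
rearR [0.537  0.1879] -11.4 27.7
tcp 0.10216274361439119 -0.002005945457929531
```

Emit:
apply_moves(travel=[[0, 0, -0.5], [0, 0, -0.5], [0, 0, -0.5], [0, 0, -0.5], [0, 0, -0.4], [0, 0, -0.4], [0, 0, -0.2], [0, 0, -0.05], [0, 0, 0], [0, 0, 0], [0, 0, 0]], yaw=[0, 0, 0, 0, 0, 0, 0, 0, 0, 0, 0], hand=[-0.65, -0.65, -0.65, -0.65, -0.65, -0.65, -0.65, -0.65, -0.65, -0.65, -0.65])

```text
clock: 8.95
ee_pos: [0.6465, 0.1437, 0.0336]
ee_rot: [0.067, 0.998, 0.0, 0.001]
ft_force: [0.2, 0.2, -0.3]
gripper_width: 0.0705
finger_force: 0.0
```

Run:
```python
from h import *
from workcell import ctrl
s=ctrl.observe();print(s["ee_pos"],s["ft_force"])
c,o=ros(ctrl);print(*o,sep="\n")
w=ctrl.read_camera("wrist")["image"]
cv2.imwrite("pics/g.png",np.hstack([cv2.resize(c["image"][190:310,310:400],(450,600)),cv2.resize(w[:,180:470],None,fx=1.2,fy=1.2)[:600].copy() if 0 else cv2.resize(w[:,170:480],(345,600))])[...,::-1])
```

```text
[0.64649652 0.1437353  0.03360983] [ 0.17078114  0.24114681 -0.34249352]
```

View pics/g.png

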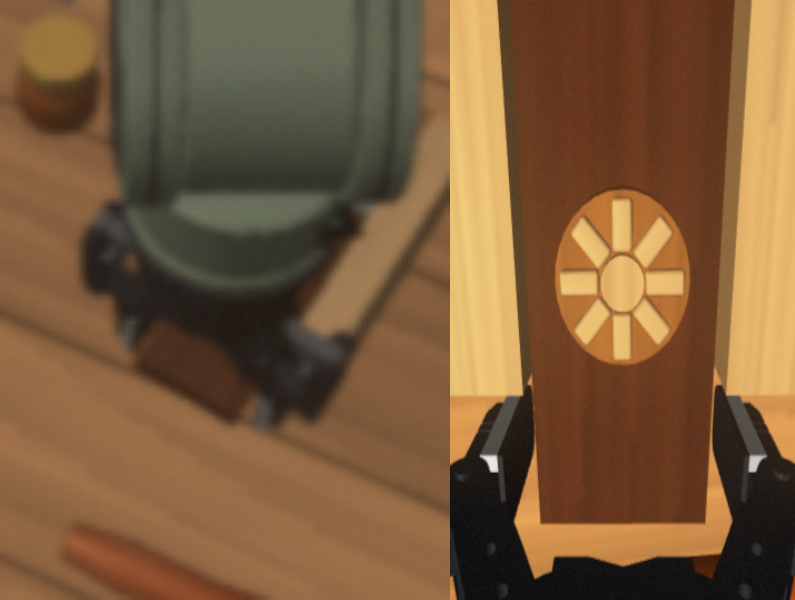

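The pads straddle the overhang, visible in the wrist half at (505,430) and (740,430), beyond the bed walls. I'll close.

Emit:
apply_moves(travel=[[0, 0, 0], [0, 0, 0], [0, 0, 0], [0, 0, 0], [0, 0, 0], [0, 0, 0], [0, 0, 0], [0, 0, 0]], yaw=[0, 0, 0, 0, 0, 0, 0, 0], hand=[-0.4, -0.4, -0.2, 0, 0.2, 0.5, 1, 1], newtons=50)

```text
clock: 9.72
ee_pos: [0.6462, 0.1436, 0.0329]
ee_rot: [0.067, 0.998, -0.0, 0.0]
ft_force: [-1.4, -0.6, 4.5]
gripper_width: 0.0574
finger_force: 53.7
```

Emit:
apply_moves(travel=[[0, 0, 0.02], [0, 0, 0.05], [0, 0, 0.1], [0, 0, 0.15], [0, 0, 0.2], [0, 0, 0.2], [0, 0, 0.2], [0, 0, 0.2], [0, 0, 0.2], [0, 0, 0.2], [0, 0, 0.2], [0, 0, 0.1], [0, 0, 0], [0, 0, 0], [0, 0, 0]], yaw=[0, 0, 0, 0, 0, 0, 0, 0, 0, 0, 0, 0, 0, 0, 0], hand=[1, 1, 1, 1, 1, 1, 1, 1, 1, 1, 1, 1, 1, 1, 1])

```text
clock: 10.97
ee_pos: [0.6459, 0.1435, 0.1049]
ee_rot: [0.067, 0.998, -0.0, -0.0]
ft_force: [-0.5, 0.9, -2.1]
gripper_width: 0.0574
finger_force: 53.3
```

Run:
```python
from h import *
from workcell import ctrl
from scipy.spatial.transform import Rotation as R
s=ctrl.observe();w=ctrl.read_camera("wrist");c=ctrl.read_camera("scene")
print(s["ee_pos"],s["ft_force"],s["ft_torque"],s["finger_force"])
# tilt of panel in camera: rosette/edge plane fit from depth
T=np.eye(4);T[:3,:3]=R.from_quat(s["ee_rot"]).as_matrix();T[:3,3]=s["ee_pos"];P=cloud(w,T@w["tool_from_camera"])
q=P[20:380:2,295:350:2].reshape(-1,3);im=w["image"][20:380:2,295:350:2].reshape(-1,3).astype(int)
k=(im.sum(1)<300)&np.isfinite(q).all(1)&(q[:,2]>.06)&(abs(q[:,2]-np.nanmedian(q[:,2]))<.03)
b=((q[:,:2]-s["ee_pos"][:2])@ex)[k];print(k.sum(),b.min(),b.max(),np.polyfit(b,q[k,2],1))
cv2.imwrite("pics/l.png",np.hstack([cv2.resize(c["image"][150:310,300:420],(450,600)),cv2.resize(w["image"][:,170:480],(345,600))])[...,::-1])
```

```text
[0.64590703 0.14347866 0.1049042 ] [-0.51917321  0.85491163 -2.10131536] [ 0.00303215 -0.04886413 -0.02784858] 53.34426820278168
3034 -0.09558616862234331 0.021004866401239945 [-0.00018769  0.13637498]
```

View pics/l.png

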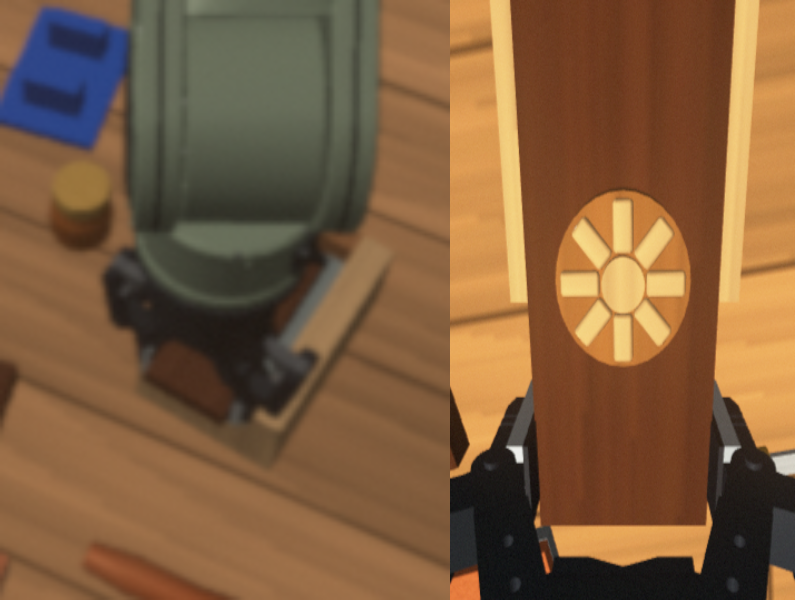

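The panel is held level (depth slope is about 0). The rosette is clear and the fingers are near the front end. I'll carry it over the jar to the rest.

Emit:
apply_moves(travel=[[-0.026, -0.136, 0], [-0.052, -0.271, 0], [-0.077, -0.407, 0], [-0.103, -0.543, 0], [-0.103, -0.543, 0], [-0.103, -0.543, 0], [-0.103, -0.543, 0], [-0.103, -0.543, 0], [-0.103, -0.543, 0], [-0.103, -0.543, 0], [-0.103, -0.543, 0], [-0.103, -0.543, 0], [-0.103, -0.543, 0], [-0.103, -0.543, 0], [-0.103, -0.543, 0], [-0.077, -0.407, 0], [-0.052, -0.271, 0], [-0.026, -0.136, 0], [0, 0, 0], [0, 0, 0]], yaw=[0.021, 0.043, 0.064, 0.085, 0.085, 0.085, 0.085, 0.085, 0.085, 0.085, 0.085, 0.085, 0.085, 0.085, 0.085, 0.064, 0.043, 0.021, 0, 0], hand=[1, 1, 1, 1, 1, 1, 1, 1, 1, 1, 1, 1, 1, 1, 1, 1, 1, 1, 1, 1])

```text
clock: 12.73
ee_pos: [0.5843, -0.1815, 0.1054]
ee_rot: [-0.0, 1.0, 0.0, 0.0]
ft_force: [0.6, 2.3, -1.6]
gripper_width: 0.0573
finger_force: 53.4
```

Run:
```python
from h import *
from workcell import ctrl
from scipy.spatial.transform import Rotation as R
s=ctrl.observe();w=ctrl.read_camera("wrist")
print(s["ee_pos"],s["ee_rot"],s["finger_force"])
T=np.eye(4);T[:3,:3]=R.from_quat(s["ee_rot"]).as_matrix();T[:3,3]=s["ee_pos"];w["world_from_camera"]=T@w["tool_from_camera"];np.savez("w4.npz",**w)
cv2.imwrite("pics/w4.png",w["image"][...,::-1])
```

```text
[ 0.58434689 -0.18147962  0.10535808] [-2.36353226e-05  9.99999967e-01  2.48302017e-04  6.28983554e-05] 53.37687224149704
```

View pics/w4.png

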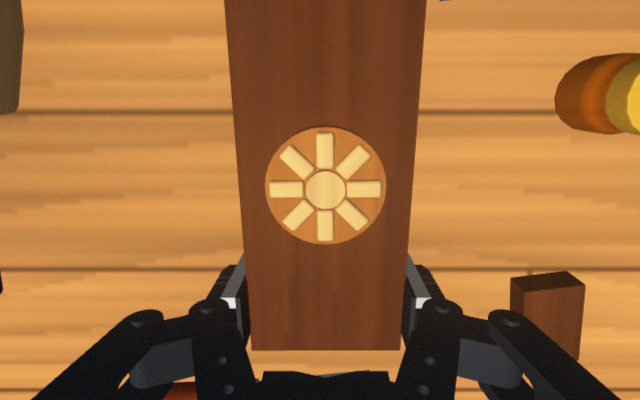

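The panel is held straight and central, with the rosette at (325,188). I'll lower it quickly to about 4 mm above the battens, then slowly.

Emit:
apply_moves(travel=[[0, -0.01, -0.1], [0, -0.01, -0.2], [0, 0, -0.25], [0, 0, -0.25], [0, 0, -0.25], [0, 0, -0.25], [0, 0, -0.25], [0, 0, -0.2], [0, 0, -0.1], [0, 0, -0.05], [0, 0, -0.03], [0, 0, 0], [0, 0, 0], [0, 0, 0]], yaw=[0, 0, 0, 0, 0, 0, 0, 0, 0, 0, 0, 0, 0, 0], hand=[1, 1, 1, 1, 1, 1, 1, 1, 1, 1, 1, 1, 1, 1])

```text
clock: 13.95
ee_pos: [0.5845, -0.1831, 0.0286]
ee_rot: [0.0, 1.0, -0.0, 0.0]
ft_force: [0.0, -0.4, -0.4]
gripper_width: 0.0571
finger_force: 53.4
```

Emit:
apply_moves(travel=[[0, 0, -0.01], [0, 0, -0.01], [0, 0, -0.01], [0, 0, -0.01], [0, 0, 0]], yaw=[0, 0, 0, 0, 0], hand=[1, 1, 1, 1, 1])

```text
clock: 14.37
ee_pos: [0.5842, -0.183, 0.0265]
ee_rot: [0.0, 1.0, -0.0, -0.0]
ft_force: [0.2, 0.3, -0.8]
gripper_width: 0.0573
finger_force: 53.4
```

Emit:
apply_moves(travel=[[0, 0, -0.01], [0, 0, -0.01], [0, 0, -0.01], [0, 0, -0.01], [0, 0, 0]], yaw=[0, 0, 0, 0, 0], hand=[1, 1, 1, 1, 1])

```text
clock: 14.78
ee_pos: [0.5842, -0.183, 0.0248]
ee_rot: [0.0, 1.0, -0.0, -0.0]
ft_force: [-0.5, 0.1, -0.9]
gripper_width: 0.0573
finger_force: 53.4
```

Emit:
apply_moves(travel=[[0, 0, -0.01], [0, 0, -0.01], [0, 0, 0]], yaw=[0, 0, 0], hand=[1, 1, 1])

```text
clock: 15.03
ee_pos: [0.5842, -0.183, 0.0241]
ee_rot: [0.0, 1.0, -0.0, -0.0]
ft_force: [0.3, -0.1, -0.6]
gripper_width: 0.0574
finger_force: 53.4
```

Emit:
apply_moves(travel=[[0, 0, -0.01], [0, 0, -0.01], [0, 0, 0]], yaw=[0, 0, 0], hand=[1, 1, 1])

```text
clock: 15.28
ee_pos: [0.5842, -0.183, 0.0233]
ee_rot: [0.0, 1.0, -0.0, -0.0]
ft_force: [-0.7, 0.4, -0.5]
gripper_width: 0.0573
finger_force: 53.4
```

Emit:
apply_moves(travel=[[0, 0, -0.01], [0, 0, 0]], yaw=[0, 0], hand=[1, 1])

```text
clock: 15.45
ee_pos: [0.5843, -0.183, 0.023]
ee_rot: [0.0, 1.0, -0.0, 0.0]
ft_force: [-0.4, 0.7, 0.5]
gripper_width: 0.0576
finger_force: 53.5
```

Emit:
apply_moves(travel=[[0, 0, -0.01], [0, 0, 0]], yaw=[0, 0], hand=[1, 1])

```text
clock: 15.62
ee_pos: [0.5843, -0.183, 0.0229]
ee_rot: [0.0, 1.0, -0.0, 0.0]
ft_force: [-1.3, 0.5, 8.1]
gripper_width: 0.0574
finger_force: 54.5
```

Run:
```python
from h import *
from workcell import ctrl
s=ctrl.observe();c=ctrl.read_camera("scene");t=ctrl.read_camera("top");np.savez("s5.npz",**c);np.savez("t5.npz",**t)
print(s["ft_force"],s["ft_torque"])
cv2.imwrite("pics/p.png",np.hstack([cv2.resize(c["image"][130:250,200:320],(500,500)),cv2.resize(t["image"][160:240,360:420],None,fx=5,fy=5)[:400].repeat(1,0) if 0 else cv2.resize(t["image"][150:250,365:425],(300,500))])[...,::-1])
```

```text
[-1.33538164  0.4516847   8.09512193] [ 0.15166701  0.53299214 -0.02841897]
```

View pics/p.png

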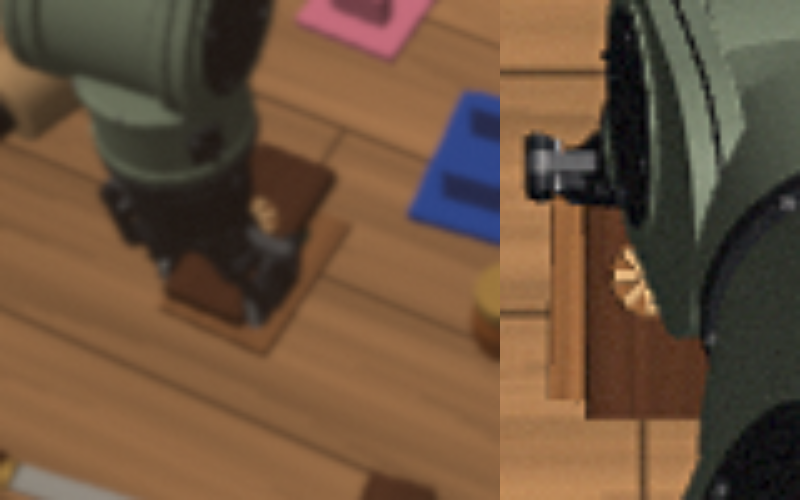

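The panel sits on the rest over the board. In the top half its rear edge is at (645,415) and the board edge at (565,397). It touched exactly at the expected height. I'll ease the load and release.

Emit:
apply_moves(travel=[[0, 0, 0.008], [0, 0, 0], [0, 0, 0], [0, 0, 0], [0, 0, 0], [0, 0, 0], [0, 0, 0]], yaw=[0, 0, 0, 0, 0, 0, 0], hand=[1, 1, -0.4, -0.5, -0.65, -0.7, -0.7], newtons=20)

```text
clock: 16.3
ee_pos: [0.5843, -0.183, 0.0228]
ee_rot: [0.0, 1.0, -0.0, -0.0]
ft_force: [0.1, 0.1, -0.4]
gripper_width: 0.0725
finger_force: 0.0
```

Emit:
apply_moves(travel=[[0, 0, 0], [0, 0, 0.1], [0, 0, 0.3], [0, 0, 0.5], [0, 0, 0.7], [0, 0, 0.8], [0, 0, 0.8], [0.3, 0, 0.8], [0.6, 0, 0.3], [0.3, 0, 0], [0, 0, 0]], yaw=[0, 0, 0, 0, 0, 0, 0, 0, 0, 0, 0], hand=[-0.7, -0.7, -0.7, -0.7, -0.7, -0.7, -0.7, -0.7, -0.7, -0.7, -0.7])

```text
clock: 17.22
ee_pos: [0.634, -0.1824, 0.1965]
ee_rot: [-0.0, 1.0, 0.0, 0.001]
ft_force: [0.0, 0.5, -0.4]
gripper_width: 0.0725
finger_force: 0.0
```

Run:
```python
from h import *
from workcell import ctrl
from scipy.spatial.transform import Rotation as R
s=ctrl.observe();w=ctrl.read_camera("wrist")
print(s["ee_pos"],s["ft_force"])
T=np.eye(4);T[:3,:3]=R.from_quat(s["ee_rot"]).as_matrix();T[:3,3]=s["ee_pos"];w["world_from_camera"]=T@w["tool_from_camera"]
P=cloud(w);m=((w["image"].astype(int).sum(2)<300)&(abs(P[...,2]-.0537)<.006)&(abs(P[...,0]-.538)<.1)&(abs(P[...,1]+.183)<.06)).astype(np.uint8)
m=cv2.morphologyEx(m,cv2.MORPH_OPEN,np.ones((5,5),np.uint8))
n,l,st,ce=cv2.connectedComponentsWithStats(m);i=1+st[1:,4].argmax();v,u=np.where(l==i)
q=np.array([ray(w,a,b,.0537)[:2] for a,b in zip(u,v)],np.float32);print("panel",cv2.minAreaRect(q),"z",np.nanmedian(P[v,u,2]),np.polyfit(P[v,u,0]-.538,P[v,u,2],1))
cv2.imwrite("pics/f.png",w["image"][...,::-1])
```

```text
[ 0.63400671 -0.18239899  0.19646529] [ 0.00272962  0.53996244 -0.38963106]
panel ((0.5499380826950073, -0.18343085050582886), (0.10992386192083359, 0.05817019194364548), 0.12402287125587463) z 0.054610753583957505 [-0.00107604  0.05461795]
```

View pics/f.png

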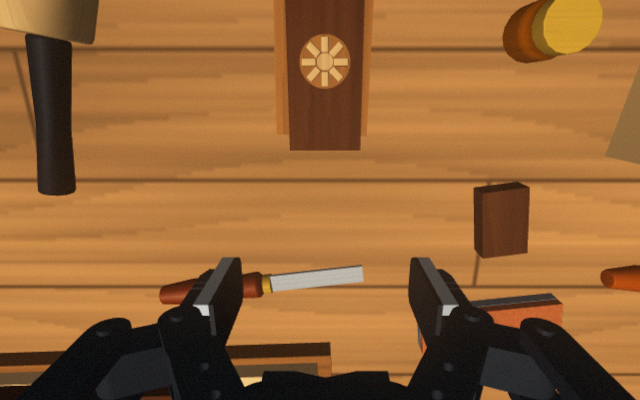

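Final view: the panel is flat (slope about 0) on the rest, with its end at row 150. The board end is at row 134, columns 277–366. One numeric check against the board, then I'll hand in.

Run:
```python
from h import *
from workcell import ctrl
from scipy.spatial.transform import Rotation as R
s=ctrl.observe();w=ctrl.read_camera("wrist")
T=np.eye(4);T[:3,:3]=R.from_quat(s["ee_rot"]).as_matrix();T[:3,3]=s["ee_pos"];w["world_from_camera"]=T@w["tool_from_camera"]
a,b=ray(w,277,134,.008),ray(w,366,135,.008);print("board corners",a,b,"rest centre",(a+b)/2-[.06,0,0],"rosette",ray(w,325,62,.063))
d=(a+b)/2-[.06,0,0]-[.5374,-.1834,.008]
print(d)
if abs(d[0])<.009 and abs(d[1])<.008: print(ctrl.finish_job())
```

```text
board corners [ 0.59549897 -0.22857379  0.008     ] [ 0.59631445 -0.14466745  0.008     ] rest centre [ 0.53590671 -0.18662062  0.008     ] rosette [ 0.53631251 -0.18333913  0.063     ]
[-1.49328814e-03 -3.22062236e-03  6.93889390e-18]
the job is handed in; nothing more can be done
None
```

I placed the panel flat on both green battens and released it, about 1.5 mm off centre along and 3 mm across by my last measurement; I handed the job in at about 17 s, but no verdict came back.

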